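# Restock the kit drawer from the stock carton

### The arm

A 6-joint arm with a two-finger parallel gripper is mounted at the origin on the work surface. World frame = base frame: x ahead of the robot, y to its left, z up, the work surface at z = 0. Lengths are in m, angles in rad, forces in N, time in s.
With the tool pointing down it reaches from about 0.25 to 0.775 m from the base axis. Payload 4 kg.
Tool frame: the origin (TCP) lies on the centre line of the jaws, within the pads' length; the fingertips stand robot.tips_ahead ahead of it and the grasp point (between the pads) lies 8 mm behind it (robot.tips_ahead is the distance from the TCP to the fingertips, in m); z points along the fingers, y is the line along which they close (so a half turn about z gives the same grasp; the last joint's range is limited). The gripper opens to 94 mm and grips with 3 to 60 N. Pads are 16 mm wide; open, the fingers measure 119 mm over their backs; the gripper's body (75 mm by 177 mm) begins 78 mm behind the grasp point.
Start: joints at [-1.418, 0.087, 1.371, -0, 1.684, -0.103], TCP at [0.139, -0.532, 0.217] pointing down, gripper open.
Joint ranges: [-3.1, 3.1], [-0.76, 2.03], [0.27, 2.55], [-1.08, 4.22], [0.17, 2.65], [-2.57, 2.57]. Speed limits (rad/s): [2.79, 2.79, 3.14, 3.14, 3.14, 3.14].

### API

Orientations are given as [roll, pitch, yaw] about the fixed x, y, z axes, in that order (R = Rz(yaw) Ry(pitch) Rx(roll)).
In Python, from bench import robot, snapshot, close_job, spotter gives the robot as it stands. The module is installed in compiled form; this text tells all that it offers.
- The arm moves only by the tool servo_tool, never from a script. Its argument "commands" is one flat list of numbers, 7 for each row, row after row: the shift along the tool's x, y, z in m, then the turn, a rotation vector about the tool's x, y, z in degrees, then the finger opening in m, from 0 to 0.094. In form: [x, y, z, ax, ay, az, grip, x, y, z, ax, ay, az, grip, ...]. A call has 1 to 10 rows; each row is the pose to reach, as a shift and turn from the pose commanded when the call began, along the tool's axes at that moment; what a row does not reach only later rows make up. A row lasts 1/8 s, in which the tool goes at most 62.5 mm and 10.7 degrees, less where a joint would pass 70% of its speed; a pose out of reach is approached as far as the arm can. A call with a gripper value outside its range is refused whole. The fingers move at their own pace and stop on an object; the grip force is fixed at half the most. Time passes only in rows, so rows that repeat a pose let the fingers close. It gives the time, the measured TCP pose, the force, the opening and the grip force at its end, in the units of the state.
- robot.get_obs(): the state, without advancing time (a new reading comes with each control period).
- snapshot(name): name is "scene" or "side" or "wrist"; returns a dict with "img" (420x560x3 uint8, blue, green, red), "camera_matrix" (3x3 intrinsics, pixels), "extrinsics" (4x4, takes a point from camera to world coordinates); the wrist camera has in their place "hand_eye" (4x4, takes a point from camera to tool coordinates, whose origin is the TCP and whose axes are the flange's). Camera axes: x right, y down, z forward; pixel columns grow to the right and rows downward; lengths in m; the calibration is good to about 2 mm. A picture is of the moment at which its call begins: read the wrist's pose just before it. There is no depth.
- close_job(): hands the job in; it is judged then, once.
Trained networks look in a picture, given as the dict that the camera call returned (one of the last four; its "shot" number tells which), for a name from the list of things; names that differ only in an ending like _2 or _b are one class to them, and where a whole thing is asked for, a point or a joint stands for the part that bears it (a point fixed in the world has none). Each returns a list of dicts, best first, with "conf" (0 to 1); they miss things now and then, are a little off and sometimes report something else, mostly with a low value. They report only what shows in the picture. A call takes as long as a camera call. They do not tell look-alikes from the thing itself.
- spotter.trace(name, picture): "region" (420x560 bool, what is visible of it) and "box" ([left, top, width, height] in pixels, round what is visible of it).
The state is a dict: "time": time; "joint_positions": joint angles; "qvel": joint speeds; "joint_torque": joint torques, N m; "tool_pos": TCP position; "ee_rot": TCP orientation; "wrist_force": force on the tool from outside, world axes, zero at the start; "wrist_torque": the same for the moment, N m; "width": finger opening in m; "finger_force": force on a finger pad.
Only numpy, scipy, OpenCV 4.12 (cv2) and the standard library are available. Lean on these libraries where they do the work, as an engineer would, in place of code of your own. Each camera call takes 0.05 s, during which the arm holds its last target. There are 200 camera calls.

### The job

Fold all four flaps of the stock carton right back, each leaning clearly outwards, well past square to the mouth, so that the carton stands open. Then take out the tin with the yellow lid, set it flat (do not drop it) in the empty left half of the open drawer, let go, and push the drawer fully home until it clicks past its catch. Leave the green-lidded tin in the carton and the flaps open, keep the red-lidded pot standing in its half of the drawer, and do not disturb the other things on the bench.

Things in the scene. Friction and masses are not known exactly. Their poses are not given: they have to be found in the camera images.
- carton: brown cardboard carton, 150 mm (its x) by 250 mm (y) outside, walls 96 mm high, walls and bottom 4 mm thick, fixed on a grey steel stand that leans it 20 degrees towards the robot; it does not shift. Origin: centre of its underside; z points out of the mouth (leaning to the robot), x up the slope, away from the robot, y to the left along the long side. Four flaps close its mouth
- flap_near (a joint): opening angle (rad) of the flap hinged on the carton's near (lower) long side, at x=-75, z=102 mm in the carton frame, 246 mm long: 0 flat shut, 1.57 square to the mouth, limit 2.4. Tape slit, it starts sprung up at 0.65 to 1.1. All flaps: 75 mm from hinge to free edge, 4 mm thick, 25 g; the stiff crease (0.03 N m) holds them where they are left
- flap_far (a joint): the same for the flap on the far (upper) long side, hinge at x=+75, z=102 mm in the carton frame; starts at 0.65 to 1.1. Shut, the near and far flaps meet in the middle, above the short ones
- flap_left (a joint): the same for the short left flap, hinge at y=+125, z=98 mm in the carton frame, 138 mm long along x. It starts nearly flat shut (0 to 0.05) under the long flaps, which must be folded back first; between the free edges of left and right flap is a 100 mm gap, from which a slanted fingertip can slip under an edge and lift it
- flap_right (a joint): the same for the short right flap, hinge at y=-125, z=98 mm; starts at 0 to 0.05
- flap_near_edge (a point): middle of the near flap's free edge; moves with it
- flap_far_edge (a point): middle of the far flap's free edge; moves with it
- flap_left_edge (a point): middle of the left flap's free edge; moves with it
- flap_right_edge (a point): middle of the right flap's free edge; moves with it
- yellow_tin: steel rivet tin with yellow lid, 95 mm long (its x), 52 mm wide (y), 56 mm high (z), 0.25 to 0.5 kg; origin at the centre of its underside. Lies on the carton's bottom in its left or right half, square to it, centre about 42 mm (y) from the middle, lower end at the near wall, lid 36 mm below the rim; beside its long sides 53 mm are free to the end wall, 32 mm to the other tin
- green_tin: the same tin with a green lid, in the other half of the carton; stays there
- cabinet: fixed plywood cabinet with two drawers, 280 mm wide (y), 215 mm deep (x), 188 mm high, front towards the robot (-x). Origin: on the table, 70 mm in front of its carcass face, in the middle of its width; x points into the cabinet. The lower drawer is shut and not used
- drawer (a joint): how far the upper drawer stands open, in m: 0 fully home (hard stop), starts open 0.135 to 0.165, limit 0.17; it slides along the cabinet's -x. It drags with about 2 N; over the last 15 mm it must be pushed past a sprung ball catch (about 6 N), which springs it back if let go too early, draws it home from about 4 mm and holds it
- drawer_bay (a point): point on the floor of the empty left half of the upper drawer, 104 mm above the table; moves with the drawer, axes like the cabinet's. The half reaches 57 mm to either side of it, 70 mm to the front, 102 mm to the back; above that floor the partition is 40, sides and back 45, front panel 80 mm high. The opening into the cabinet ends 74 mm above that floor
- drawer_handle (a point): middle of the drawer's steel bar handle, 140 mm above the table, 100 mm long along y, 11 mm thick, 35 mm in front of the 272 mm wide front panel (15 mm thick); moves with the drawer. The lower drawer's like handle is 55 mm above the table
- polish_pot: round steel pot with red lid, diameter 76 mm, 48 mm high, standing in the right half of the drawer. Origin: centre of its underside
- glue_bottle: white bottle with red cap, diameter 52 mm, 150 mm high, standing between carton and cabinet; origin at the centre of its underside
- steel_can: steel can, diameter 64 mm, 65 mm high; origin at the centre of its underside
- hammer: hammer lying on the table, about 260 mm long, origin at its middle
- tape_roll: roll of brown tape lying flat, diameter 100 mm, 24 mm high; origin at the centre of its underside
- mug: blue mug, diameter 80 mm, 90 mm high; origin at the centre of its underside
- oil_jar: amber jar with black cap, diameter 68 mm, 100 mm high; origin at the centre of its underside
- wrench: steel wrench lying on the table, 180 mm long, origin at its middle
Mind the look-alikes: they are no part of the job. What is shaped like the yellow_tin but purple is not meant. What is shaped like the green_tin but turquoise is not meant.

How it is judged:
By the outcome, as a careful person would: the job done as asked, in the order asked, and still so for the second after the job is handed in, with the robot touching nothing.
It also fails if it takes over 72 s, if anything falls off the work surface, if the arm or the gripper's body presses on something with over 40 N, if the wrist force passes 120 N, or if a joint passes its speed limit or range.

## Working session

There is one attempt and no reset: what is moved stays moved. The work goes in short steps, Python scripts to look and compute and a tool call to move; the robot and the scene stay as the last step left them, time stands still between calls to the robot, and variables do not carry over. Pictures are saved under pics/ and viewed, at most 10 in all, crops included, and the job is handed in when it is done.

Besides the shell and the picture viewer there is one more tool, called in YAML: its name, and indented under it one key for each argument. servo_tool: Moves the arm, as the interface text tells. Its arguments: {"type":"object","properties":{"commands":{"type":"array","items":{"type":"number"}}},"required":["commands"]}

```bash
mkdir -p pics; ls; python3 - <<'E'
from bench import robot, snapshot, spotter
import cv2,numpy as np
o=robot.get_obs(); print(o, robot.tips_ahead)
a=snapshot("scene"); b=snapshot("side")
for n,p in (("scene",a),("side",b)):
    cv2.imwrite(f"pics/{n}0.png",p["img"]); np.savez(f"{n}0.npz",**{k:p[k] for k in("img","camera_matrix","extrinsics")})
    print(n,p["camera_matrix"].round(1).tolist(),p["extrinsics"].round(3).tolist())
    for t in ["carton","flap_near","flap_far","yellow_tin","green_tin","cabinet","drawer","drawer_handle","polish_pot","glue_bottle"]:
        print(n,t,[(round(d["conf"],2),d["box"]) for d in spotter.trace(t,p)][:3])
E
```

```text
pics
{'time': 0.0, 'joint_positions': array([-1.41806898e+00,  8.79716858e-02,  1.37224590e+00, -6.48770037e-05,
        1.68360442e+00, -1.03096797e-01]), 'qvel': array([ 0.00124236, -0.00110048, -0.00245655,  0.00187196,  0.00082024,
       -0.00023938]), 'joint_torque': array([-3.53256100e-04, -3.40182889e+01, -3.02429044e+01,  7.16509600e-02,
        3.30836372e-02, -1.64612447e-04]), 'tool_pos': array([ 0.13906871, -0.5315818 ,  0.21529929]), 'ee_rot': array([-3.13936850e+00, -1.65293395e-04,  2.55816726e-01]), 'wrist_force': array([0.86283189, 0.16916259, 0.12859287]), 'wrist_torque': array([ 0.01728119,  0.0284295 , -0.01691533]), 'finger_force': 0.0, 'width': 0.09422915196218425} 0.011
scene [[457.6, 0.0, 281.8], [0.0, 457.6, 209.2], [0.0, 0.0, 1.0]] [[-0.845, 0.462, -0.27, 0.891], [0.535, 0.715, -0.45, 0.6], [-0.014, -0.524, -0.851, 1.297], [0.0, 0.0, 0.0, 1.0]]
scene carton [(0.93, [281.0, 233.0, 98.6, 115.6]), (0.6, [340.4, 285.9, 11.2, 13.5])]
scene flap_near [(0.79, [335.2, 230.0, 43.1, 87.2])]
scene flap_far [(0.61, [291.1, 235.5, 60.8, 94.6]), (0.3, [317.7, 240.6, 28.0
[... 635 characters left out ...]
7, -0.114, 0.11, 0.34], [-0.159, -0.709, 0.687, -1.19], [-0.0, -0.696, -0.718, 1.4], [0.0, 0.0, 0.0, 1.0]]
side carton [(0.58, [248.8, 127.1, 51.1, 81.8])]
side flap_near []
side flap_far [(0.89, [269.4, 129.7, 21.5, 50.9]), (0.23, [248.4, 172.2, 37.1, 22.4])]
side yellow_tin [(0.9, [207.1, 196.1, 31.0, 29.3])]
side green_tin [(0.72, [316.4, 160.8, 26.9, 24.9]), (0.63, [257.1, 158.6, 16.8, 17.2])]
side cabinet [(0.62, [270.4, 215.3, 167.4, 118.4]), (0.58, [256.0, 146.8, 17.7, 14.1])]
side drawer [(0.71, [269.8, 232.7, 91.3, 89.8])]
side drawer_handle [(0.69, [268.8, 231.0, 89.3, 92.1])]
side polish_pot [(0.73, [314.9, 275.0, 23.9, 25.6])]
side glue_bottle [(0.78, [301.4, 206.1, 15.5, 34.3])]
```

```bash
python3 - <<'E'
import cv2,numpy as np
a=cv2.imread("pics/scene0.png");b=cv2.imread("pics/side0.png")
A=cv2.resize(a[95:395,170:400],None,fx=2,fy=2,interpolation=3)
cv2.imwrite("pics/a.png",A)
cv2.imwrite("pics/b.png",cv2.resize(b[100:350,180:450],None,fx=2.4,fy=2.4,interpolation=3))
E
```

```text
(no output)
```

View pics/a.png

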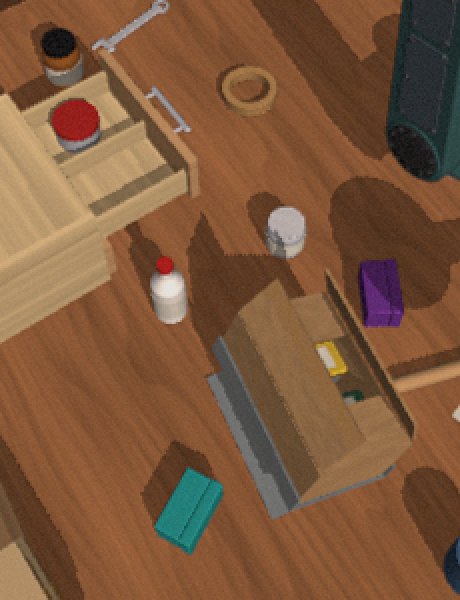

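View pics/b.png

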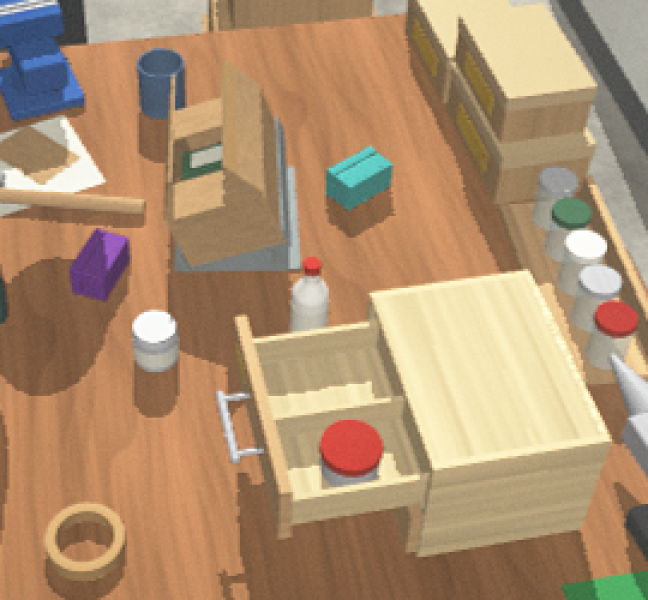

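```bash
python3 - <<'E'
import cv2,numpy as np
a=cv2.imread("pics/scene0.png");b=cv2.imread("pics/side0.png")
A=cv2.resize(a[225:355,270:385],None,fx=4,fy=4,interpolation=2)
B=cv2.resize(b[120:220,245:310],None,fx=5,fy=5,interpolation=2)
C=np.zeros((520,785,3),np.uint8);C[:,:460]=A;C[:500,460:785]=B
cv2.imwrite("pics/c.png",C)
E
```

```text
(no output)
```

View pics/c.png

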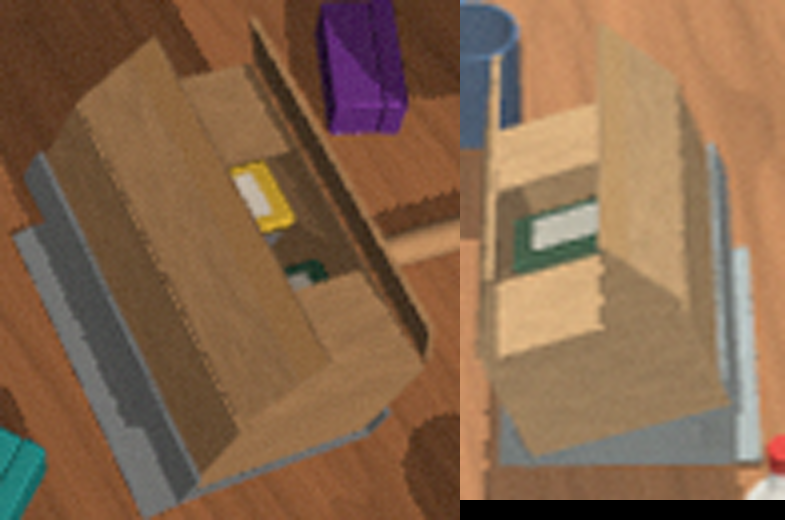

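```bash
cat > h.py <<'E'
import numpy as np,cv2
from scipy.spatial.transform import Rotation as R
from scipy.optimize import least_squares
def proj(K,E,P):
    Q=(np.asarray(P)-E[:3,3])@E[:3,:3]; return Q[:,:2]/Q[:,2:]*[K[0,0],K[1,1]]+K[:2,2]
def cart(p): # x,y,z,yaw
    return R.from_euler('zy',[p[3],np.radians(-20)]),np.array(p[:3])
def w(p,P): r,t=cart(p); return r.apply(P)+t
# flap points in the carton frame; s = hinge coordinate along hinge, r = distance from hinge
def near(a,y,r=.075): return [-.075+r*np.cos(a),y,.102+r*np.sin(a)]
def far(a,y,r=.075): return [.075-r*np.cos(a),y,.102+r*np.sin(a)]
def left(a,x,r=.075): return [x,.125-r*np.cos(a),.098+r*np.sin(a)]
def right(a,x,r=.075): return [x,-.125+r*np.cos(a),.098+r*np.sin(a)]
E
python3 - <<'E'
from h import *
S=np.load("scene0.npz");D=np.load("side0.npz")
h=.123
sc=[('f',-h,.075,155,38),('f',h,.075,330,358),('f',-h,0,80,105),('f',h,0,240,430),('n',-h,.075,252,18),('n',h,.075,430,335),('c',[.075,.125,0],0,197,487),('c',[.075-.0,.125,.0],0,197,487),('r',-.069,.075,290,152)]
sd=[('f',h,.075,600,25),('f',-h,.075,603,250),('f',h,0,675,75),('f',-h,0,685,305),('n',h,.075,497,55),('c',[-.075,-.125,0],0,535,455),('c',[.075,-.125,0],0,728,402)]
def pt(c,an,af):
    k=c[0]
    return near(an,c[1],c[2]) if k=='n' else far(af,c[1],c[2]) if k=='f' else right(.02,c[1],c[2]) if k=='r' else c[1]
def res(v,full=False):
    p=v[:4];o=[]
    for cam,l,f in((S,sc,lambda c:(c[3]/4+270,c[4]/4+225)),(D,sd,lambda c:((c[3]-460)/5+245,c[4]/5+120))):
        P=w(p,[pt(c,v[4],v[5]) for c in l]); o.append(proj(cam["camera_matrix"],cam["extrinsics"],P)-np.array([f(c) for c in l]))
    return np.vstack(o) if full else np.vstack(o).ravel()
s=least_squares(res,[.35,.2,.05,0,.9,.9],loss='soft_l1')
print(s.x.round(4)); print(res(s.x,True).round(1).tolist())
# cabinet: corners of top in scene & side (a.png /2, b.png /2.4)
a=lambda u,v:(u/2+170,v/2+95); b=lambda u,v:(u/2.4+180,v/2.4+100)
# side: front-left top, back-left top, back-right, front-right
L=[(D,[0.07,.14,.188],b(372,294)),(D,[.285,.14,.188],b(531,272)),(D,[.285,-.14,.188],b(608,438)),(D,[.07,-.14,.188],b(433,470)),(S,[.07,.14,.188],a(105,240))]
def rc(v):
    r=R.from_euler('z',v[2]); o=[]
    for cam,P,q in L: o.append(proj(cam["camera_matrix"],cam["extrinsics"],[r.apply(P)+[v[0],v[1],0]])[0]-q)
    # handle ends at opening v[3]: handle x rel carcass face: -open-.015-.035
    for cam,y,q in((D,.05,b(222,394)),(D,-.05,b(234,460)),(S,.05,a(185,130)),(S,-.05,a(152,92))):
        o.append(proj(cam["camera_matrix"],cam["extrinsics"],[r.apply([.07-v[3]-.05,y,.14])+[v[0],v[1],0]])[0]-q)
    return np.ravel(o)
s=least_squares(rc,[.45,-.2,0,.15],loss='soft_l1'); print(s.x.round(4),s.fun.round(1))
E
```

```text
[ 0.5685  0.2594  0.0429 -0.1482  1.072   1.0954]
[[-1.4, 0.5], [-0.2, -0.5], [-0.7, 0.6], [0.9, -1.9], [-1.5, 0.7], [0.1, -2.8], [-1.6, 2.4], [-1.6, 2.4], [1.2, 0.2], [-0.8, -1.5], [-0.6, 1.1], [-0.9, -0.9], [-0.8, 0.6], [-0.5, -1.3], [-0.9, -0.2], [-0.0, 0.4]]
[ 0.6198 -0.2472  0.0235  0.1614] [ -0.8  -1.   -0.6  -1.    1.3   1.2  -0.3  -0.5  -6.3 -12.   -0.5  -0.6
   0.6  -1.1  -0.1  -0.2   0.   -1.2]
```

```bash
cat >> h.py <<'E'
C=[0.5685,0.2594,0.0429,-0.1482]   # carton pose x,y,z,yaw
CAB=[0.6198,-0.2472,0.0235,0.1614] # cabinet x,y,yaw, drawer opening
def Rflap(t): # t degrees: tip slants towards +y (left); tool x=cy, y=cx
    return cart(C)[0]*R.from_euler('x',t,degrees=True)*R.from_matrix(np.array([[0,1,0],[1,0,0],[0,0,-1.]]))
def Rgrip(): return cart(C)[0]*R.from_matrix(np.diag([-1.,1,-1]))
def Rcab(): return R.from_euler('z',CAB[2])*R.from_matrix(np.diag([-1.,1,-1]))
def wc(P): return R.from_euler('z',CAB[2]).apply(P)+[CAB[0],CAB[1],0]
def rows(tg): # (world tip pos, rotation, grip, repeats)
    from bench import robot
    o=robot.get_obs(); R0=R.from_euler('xyz',o["ee_rot"]); p0=o["tool_pos"]; last=p0;lr=R0
    for P,Q,g,n in tg:
        tcp=np.asarray(P)-robot.tips_ahead*Q.apply([0,0,1])
        d=R0.inv().apply(tcp-p0); rv=np.degrees((R0.inv()*Q).as_rotvec())
        need=max(np.linalg.norm(tcp-last)/.0625,np.degrees((lr.inv()*Q).magnitude())/10.7)
        print([round(float(v),3) for v in d]+[round(float(v),1) for v in rv]+[g],"x",n,"need %.1f"%need,"tcp",tcp.round(3)); last=tcp;lr=Q
    print("t",o["time"],"meas",p0.round(4),o["ee_rot"].round(3),"f",o["wrist_force"].round(1),"q",o["joint_positions"].round(2),"w",round(float(o["width"]),3))
E
python3 -c "
from h import *
rows([(w(C,[0,0,.27]),Rflap(0),0,0)])"
```

```text
[0.523, -0.681, -0.091, -15.7, 14.1, -66.1, 0] x 0 need 13.8 tcp [0.472 0.259 0.307]
t 1.1 meas [ 0.1391 -0.5321  0.2165] [3.141 0.    0.256] f [ 0.4 -0.1 -0.7] q [-1.42  0.09  1.37  0.    1.68 -0.1 ] w 0.094
```

servo_tool:
  commands: [0.06, -0.06, -0.09, 0, 0, -8, 0, 0.523, -0.681, -0.091, -15.7, 14.1, -66.1, 0, 0.523, -0.681, -0.091, -15.7, 14.1, -66.1, 0, 0.523, -0.681, -0.091, -15.7, 14.1, -66.1, 0, 0.523, -0.681, -0.091, -15.7, 14.1, -66.1, 0, 0.523, -0.681, -0.091, -15.7, 14.1, -66.1, 0, 0.523, -0.681, -0.091, -15.7, 14.1, -66.1, 0, 0.523, -0.681, -0.091, -15.7, 14.1, -66.1, 0, 0.523, -0.681, -0.091, -15.7, 14.1, -66.1, 0, 0.523, -0.681, -0.091, -15.7, 14.1, -66.1, 0]

```text
time: 2.35
tool_pos: [0.3716, 0.0136, 0.2933]
ee_rot: [2.795, -0.05, 1.43]
wrist_force: [0.3, -0.4, 0.3]
width: 0.0007
finger_force: 0.0
```

servo_tool:
  commands: [0, 0, 0, 0, 0, 0, 0, 0, 0, 0, 0, 0, 0, 0, 0, 0, 0, 0, 0, 0, 0]

```text
time: 2.72
tool_pos: [0.3713, 0.0099, 0.2923]
ee_rot: [2.798, -0.05, 1.425]
wrist_force: [-0.1, -0.3, -0.8]
width: 0.0001
finger_force: 0.0
```

```bash
python3 -c "
from h import *
rows([(w(C,[0,0,.27]),Rflap(0),0,0)])"
```

```text
[0.262, 0.061, 0.02, -0.1, 0.1, -0.3, 0] x 0 need 4.3 tcp [0.472 0.259 0.307]
t 2.725 meas [0.3713 0.0099 0.2923] [ 2.798 -0.05   1.425] f [-0.1 -0.3 -0.8] q [-0.18 -0.6   1.8   0.06  1.6  -0.02] w 0.0
```

```bash
python3 -c "
from h import *
Q=Rflap(0)
rows([(w(C,p),Q,0,0) for p in ([0,0,.27],[0,0,.147],[-.106,0,.147],[0,0,.150],[.106,0,.147],[0,0,.2])])"
```

```text
[0.262, 0.061, 0.02, -0.1, 0.1, -0.3, 0] x 0 need 4.3 tcp [0.472 0.259 0.307]
[0.262, 0.061, 0.143, -0.1, 0.1, -0.3, 0] x 0 need 2.0 tcp [0.514 0.259 0.191]
[0.262, -0.045, 0.143, -0.1, 0.1, -0.3, 0] x 0 need 1.7 tcp [0.416 0.275 0.156]
[0.262, 0.061, 0.14, -0.1, 0.1, -0.3, 0] x 0 need 1.7 tcp [0.513 0.259 0.194]
[0.263, 0.167, 0.143, -0.1, 0.1, -0.3, 0] x 0 need 1.7 tcp [0.613 0.244 0.227]
[0.262, 0.061, 0.09, -0.1, 0.1, -0.3, 0] x 0 need 1.9 tcp [0.496 0.259 0.241]
t 2.725 meas [0.3713 0.0099 0.2923] [ 2.798 -0.05   1.425] f [-0.1 -0.3 -0.8] q [-0.18 -0.6   1.8   0.06  1.6  -0.02] w 0.0
```

servo_tool:
  commands: [0.262, 0.061, 0.02, 0, 0, 0, 0, 0.262, 0.061, 0.02, 0, 0, 0, 0, 0.262, 0.061, 0.02, 0, 0, 0, 0, 0.262, 0.061, 0.02, 0, 0, 0, 0, 0.262, 0.061, 0.02, 0, 0, 0, 0, 0.262, 0.061, 0.02, 0, 0, 0, 0, 0.262, 0.061, 0.06, 0, 0, 0, 0, 0.262, 0.061, 0.1, 0, 0, 0, 0, 0.262, 0.061, 0.143, 0, 0, 0, 0, 0.262, 0.061, 0.143, 0, 0, 0, 0]

```text
time: 3.98
tool_pos: [0.5125, 0.2574, 0.1873]
ee_rot: [2.805, -0.045, 1.424]
wrist_force: [0.3, 0.2, -0.9]
width: 0.0006
finger_force: 0.0
```

servo_tool:
  commands: [0, -0.03, 0, 0, 0, 0, 0, 0, -0.06, 0, 0, 0, 0, 0, 0, -0.085, 0, 0, 0, 0, 0, 0, -0.107, 0, 0, 0, 0, 0, 0, -0.107, 0, 0, 0, 0, 0, 0, -0.05, -0.005, 0, 0, 0, 0, 0, 0, -0.003, 0, 0, 0, 0, 0, 0.03, 0, 0, 0, 0, 0, 0, 0.055, 0, 0, 0, 0, 0, 0, 0.08, 0, 0, 0, 0, 0]

```text
time: 5.22
tool_pos: [0.5897, 0.2484, 0.2207]
ee_rot: [2.797, -0.051, 1.428]
wrist_force: [-0.8, 1.0, -1.7]
width: 0.0002
finger_force: 0.5
```

servo_tool:
  commands: [0, 0.026, 0, 0, 0, 0, 0, 0, 0.026, 0, 0, 0, 0, 0, 0, -0.03, -0.01, 0, 0, 0, 0, 0, -0.08, -0.06, 0, 0, 0, 0, 0, -0.08, -0.12, 0, 0, 0, 0, 0, -0.08, -0.12, 0, 0, 0, 0]

```text
time: 5.98
tool_pos: [0.4724, 0.2628, 0.3123]
ee_rot: [2.787, -0.058, 1.432]
wrist_force: [0.1, -0.1, 0.1]
width: 0.0006
finger_force: 0.0
```

```bash
python3 - <<'E'
from h import *
from bench import snapshot
Q=Rflap(0)
a=snapshot("scene");b=snapshot("side");rows([]);c=snapshot("wrist"); print(c["camera_matrix"].tolist(),c["hand_eye"].round(4).tolist())
for n,p in (("scene1",a),("side1",b),("wrist1",c)):
    np.savez(n+".npz",**{k:p[k] for k in("img","camera_matrix")})
I=np.zeros((600,800,3),np.uint8)
I[:360,:400]=cv2.resize(a["img"][215:355,255:411],(400,360),interpolation=2)
I[:360,400:800]=cv2.resize(b["img"][110:230,220:353],(400,360),interpolation=2)
I[360:600,:320]=cv2.resize(c["img"],(320,240))
cv2.imwrite("pics/d.png",I)
E
```

```text
t 6.075 meas [0.4724 0.262  0.3068] [ 2.794 -0.053  1.431] f [ 0.8 -0.4  0. ] q [ 0.51 -0.16  1.47 -0.17  1.52  0.64] w 0.001
[[347.1477417733086, 0.0, 276.6271916747526], [0.0, 347.1477417733086, 211.0097643853174], [0.0, 0.0, 1.0]] [[-0.0, -0.9681, -0.2505, 0.0733], [1.0, 0.0001, -0.0004, -0.0002], [0.0004, -0.2505, 0.9681, -0.1666], [0.0, 0.0, 0.0, 1.0]]
```

View pics/d.png

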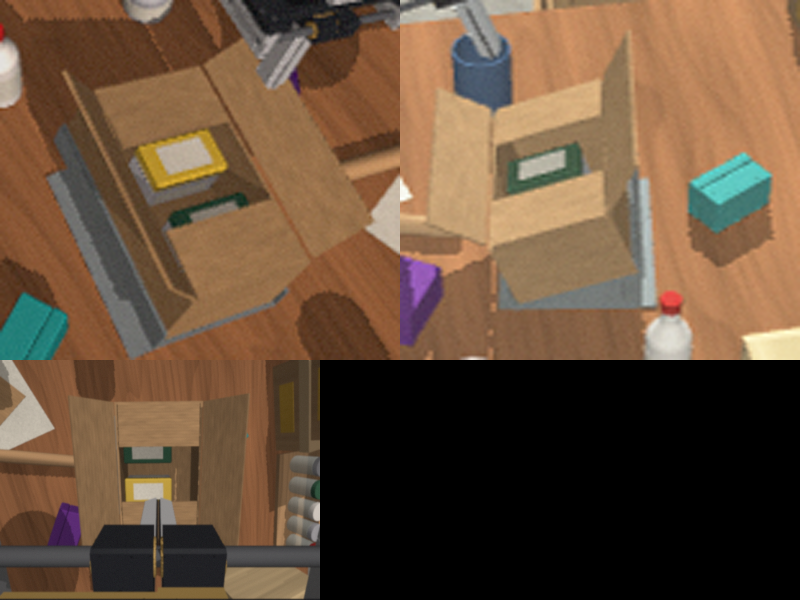

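```bash
python3 - <<'E'
import numpy as np,cv2
c=np.load("wrist1.npz")["img"]
cv2.imwrite("pics/e.png",cv2.resize(c[55:345,100:450],None,fx=2,fy=2,interpolation=2)[:580,:700])
E
```

```text
(no output)
```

View pics/e.png

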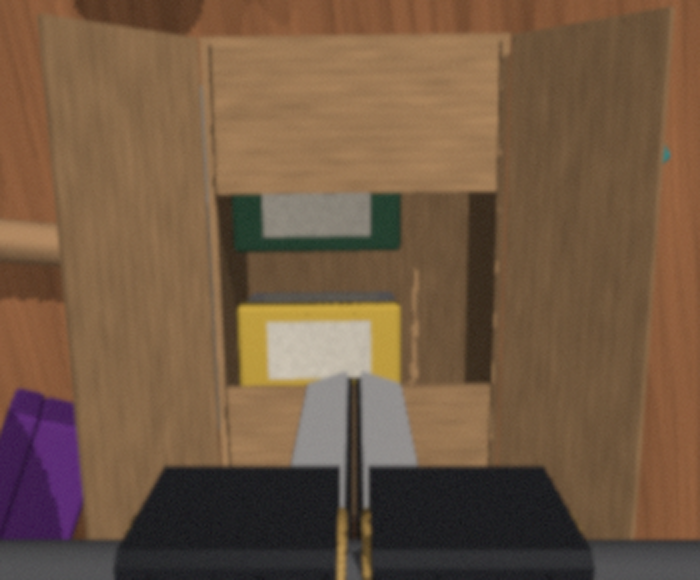

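```bash
cat > fit.py <<'E'
from h import *
c=np.load("wrist1.npz");K=c["camera_matrix"]
HE=np.array([[-0.0,-0.9681,-0.2505,0.0733],[1,0.0001,-0.0004,-0.0002],[0.0004,-0.2505,0.9681,-0.1666],[0,0,0,1]])
T=np.eye(4);T[:3,:3]=R.from_euler('xyz',[2.794,-.053,1.431]).as_matrix();T[:3,3]=[.4724,.262,.3068]
E=T@HE
h=.123
pts=lambda an,af,tx,ty,gx,gy:[near(an,h),far(af,h),near(0,h,0),far(0,h,0),left(.02,-.069),left(.02,.069),right(.02,-.069),right(.02,.069),
 [tx-.0475,ty+.026,.06],[tx+.0475,ty+.026,.06],[gx-.0475,gy-.026,.06],[gx+.0475,gy-.026,.06]]
q=np.array([(42,16),(670,10),(203,40),(505,38),(218,193),(497,190),(228,387),(490,384),(240,305),(400,304),(236,248),(400,248)])/2+[100,55]
f=lambda v:((proj(K,E,w(v[:4],pts(*v[4:10])))-q).ravel())
def g(v): return np.r_[f(v),(v[2]-.0429)/.003]
s=least_squares(g,[.5685,.2594,.0429,-.1482,2.2,2.0,-.0235,-.042,-.0235,.042],loss='soft_l1');print(s.x.round(4));print(f(s.x).reshape(-1,2).round(1).tolist())
E
python3 fit.py
```

```text
[ 0.5702  0.256   0.043  -0.1414  2.2365  2.2055 -0.0217 -0.0423 -0.0222
  0.0425]
[[0.1, 0.8], [-0.1, 0.8], [-3.5, -1.4], [6.1, -1.7], [0.3, 0.8], [-0.2, 1.2], [0.6, -1.3], [-0.8, -0.8], [-1.3, 0.1], [1.3, -0.1], [-1.1, 0.4], [1.1, -0.3]]
```

```bash
sed -i 's/^C=.*/C=[0.5702,0.256,0.043,-0.1414]/' h.py; cat > flap.py <<'E'
from h import *
import sys
s=int(sys.argv[1])
Q=Rflap(35*s)
rows([(w(C,[0,s*(.125-u/1000),.098+v/1000]),Q,0,0) for u,v in [(130,60),(100,-18),(73,-18),(72,0),(66,22),(56,37),(40,49),(22,54),(5,55),(-12,49),(-31,41),(0,75),(60,110)]])
E
python3 flap.py 1
```

```text
[-0.017, 0.003, 0.112, 0.1, 35.0, -0.5, 0] x 0 need 3.3 tcp [0.512 0.245 0.199]
[0.013, 0.003, 0.19, 0.1, 35.0, -0.5, 0] x 0 need 1.3 tcp [0.542 0.275 0.128]
[0.04, 0.003, 0.19, 0.1, 35.0, -0.5, 0] x 0 need 0.4 tcp [0.546 0.301 0.129]
[0.041, 0.003, 0.172, 0.1, 35.0, -0.5, 0] x 0 need 0.3 tcp [0.54  0.302 0.146]
[0.047, 0.003, 0.15, 0.1, 35.0, -0.5, 0] x 0 need 0.4 tcp [0.533 0.308 0.167]
[0.057, 0.003, 0.135, 0.1, 35.0, -0.5, 0] x 0 need 0.3 tcp [0.529 0.318 0.181]
[0.073, 0.003, 0.123, 0.1, 35.0, -0.5, 0] x 0 need 0.3 tcp [0.527 0.334 0.193]
[0.091, 0.003, 0.118, 0.1, 35.0, -0.5, 0] x 0 need 0.3 tcp [0.528 0.352 0.199]
[0.108, 0.002, 0.117, 0.1, 35.0, -0.5, 0] x 0 need 0.3 tcp [0.53  0.369 0.201]
[0.125, 0.002, 0.123, 0.1, 35.0, -0.5, 0] x 0 need 0.3 tcp [0.534 0.385 0.196]
[0.144, 0.002, 0.131, 0.1, 35.0, -0.5, 0] x 0 need 0.3 tcp [0.539 0.404 0.189]
[0.113, 0.002, 0.097, 0.1, 35.0, -0.5, 0] x 0 need 0.7 tcp [0.524 0.374 0.22 ]
[0.053, 0.003, 0.062, 0.1, 35.0, -0.5, 0] x 0 need 1.1 tcp [0.504 0.314 0.25 ]
t 6.125 meas [0.4724 0.2617 0.3046] [ 2.797 -0.051  1.43 ] f [-0.7 -0.4 -0.4] q [ 0.5  -0.16  1.47 -0.17  1.52  0.64] w 0.0
```

servo_tool:
  commands: [-0.01, 0.003, 0.0, 0, 10, 0, 0, -0.017, 0.003, 0.05, 0, 20, 0, 0, -0.017, 0.003, 0.11, 0, 30, 0, 0, -0.017, 0.003, 0.112, 0, 35, -0.5, 0, -0.017, 0.003, 0.112, 0, 35, -0.5, 0, -0.017, 0.003, 0.112, 0, 35, -0.5, 0]

```text
time: 6.88
tool_pos: [0.5119, 0.2446, 0.2001]
ee_rot: [2.712, -0.615, 1.679]
wrist_force: [1.0, -1.4, 1.3]
width: 0.0005
finger_force: 0.0
```

```bash
python3 flap.py 1
```

```text
[-0.0, -0.001, 0.001, 0.1, 0.1, 0.1, 0] x 0 need 0.0 tcp [0.512 0.245 0.199]
[-0.02, -0.001, 0.082, 0.1, 0.1, 0.1, 0] x 0 need 1.3 tcp [0.542 0.275 0.128]
[0.002, -0.001, 0.097, 0.1, 0.1, 0.1, 0] x 0 need 0.4 tcp [0.546 0.301 0.129]
[0.013, -0.001, 0.083, 0.1, 0.1, 0.1, 0] x 0 need 0.3 tcp [0.54  0.302 0.146]
[0.03, -0.001, 0.068, 0.1, 0.1, 0.1, 0] x 0 need 0.4 tcp [0.533 0.308 0.167]
[0.047, -0.001, 0.062, 0.1, 0.1, 0.1, 0] x 0 need 0.3 tcp [0.529 0.318 0.181]
[0.067, -0.001, 0.061, 0.1, 0.1, 0.1, 0] x 0 need 0.3 tcp [0.527 0.334 0.193]
[0.085, -0.001, 0.067, 0.1, 0.1, 0.1, 0] x 0 need 0.3 tcp [0.528 0.352 0.199]
[0.099, -0.001, 0.076, 0.1, 0.1, 0.1, 0] x 0 need 0.3 tcp [0.53  0.369 0.201]
[0.11, -0.001, 0.091, 0.1, 0.1, 0.1, 0] x 0 need 0.3 tcp [0.534 0.385 0.196]
[0.121, -0.001, 0.108, 0.1, 0.1, 0.1, 0] x 0 need 0.3 tcp [0.539 0.404 0.189]
[0.115, -0.001, 0.063, 0.1, 0.1, 0.1, 0] x 0 need 0.7 tcp [0.524 0.374 0.22 ]
[0.086, -0.0, -0.0, 0.1, 0.1, 0.1, 0] x 0 need 1.1 tcp [0.504 0.314 0.25 ]
t 6.875 meas [0.5119 0.2446 0.2001] [ 2.712 -0.615  1.679] f [ 1.  -1.4  1.3] q [-0.01 -0.23  1.87  0.67  1.15 -0.15] w 0.001
```

servo_tool:
  commands: [-0.01, 0, 0.04, 0, 0, 0, 0, -0.02, 0, 0.082, 0, 0, 0, 0, -0.02, 0, 0.082, 0, 0, 0, 0, -0.009, 0, 0.089, 0, 0, 0, 0, 0.002, 0, 0.097, 0, 0, 0, 0, 0.002, 0, 0.097, 0, 0, 0, 0]

```text
time: 7.62
tool_pos: [0.5464, 0.3024, 0.131]
ee_rot: [2.708, -0.616, 1.683]
wrist_force: [-0.4, -0.7, 0.3]
width: 0.0007
finger_force: 0.1
```

```bash
python3 flap.py 1
```

```text
[-0.004, -0.001, -0.096, 0.2, -0.0, 0.2, 0] x 0 need 1.5 tcp [0.512 0.245 0.199]
[-0.024, -0.001, -0.015, 0.2, -0.0, 0.2, 0] x 0 need 1.3 tcp [0.542 0.275 0.128]
[-0.002, -0.001, 0.001, 0.2, -0.0, 0.2, 0] x 0 need 0.4 tcp [0.546 0.301 0.129]
[0.009, -0.001, -0.013, 0.2, -0.0, 0.2, 0] x 0 need 0.3 tcp [0.54  0.302 0.146]
[0.027, -0.001, -0.028, 0.2, -0.0, 0.2, 0] x 0 need 0.4 tcp [0.533 0.308 0.167]
[0.043, -0.001, -0.035, 0.2, -0.0, 0.2, 0] x 0 need 0.3 tcp [0.529 0.318 0.181]
[0.063, -0.001, -0.035, 0.2, -0.0, 0.2, 0] x 0 need 0.3 tcp [0.527 0.334 0.193]
[0.081, -0.001, -0.029, 0.2, -0.0, 0.2, 0] x 0 need 0.3 tcp [0.528 0.352 0.199]
[0.095, -0.001, -0.02, 0.2, -0.0, 0.2, 0] x 0 need 0.3 tcp [0.53  0.369 0.201]
[0.106, -0.001, -0.005, 0.2, -0.0, 0.2, 0] x 0 need 0.3 tcp [0.534 0.385 0.196]
[0.117, -0.001, 0.012, 0.2, -0.0, 0.2, 0] x 0 need 0.3 tcp [0.539 0.404 0.189]
[0.111, -0.001, -0.033, 0.2, -0.0, 0.2, 0] x 0 need 0.7 tcp [0.524 0.374 0.22 ]
[0.082, -0.0, -0.097, 0.2, -0.0, 0.2, 0] x 0 need 1.1 tcp [0.504 0.314 0.25 ]
t 7.625 meas [0.5464 0.3024 0.131 ] [ 2.708 -0.616  1.683] f [-0.4 -0.7  0.3] q [ 0.12 -0.06  1.87  0.7   0.94 -0.16] w 0.001
```

servo_tool:
  commands: [0.009, 0, -0.013, 0, 0, 0, 0, 0.027, 0, -0.028, 0, 0, 0, 0, 0.043, 0, -0.035, 0, 0, 0, 0, 0.063, 0, -0.035, 0, 0, 0, 0, 0.081, 0, -0.029, 0, 0, 0, 0, 0.095, 0, -0.02, 0, 0, 0, 0, 0.106, 0, -0.005, 0, 0, 0, 0, 0.117, 0, 0.012, 0, 0, 0, 0, 0.117, 0, 0.012, 0, 0, 0, 0, 0.111, 0, -0.033, 0, 0, 0, 0]

```text
time: 8.88
tool_pos: [0.522, 0.3731, 0.2119]
ee_rot: [2.724, -0.614, 1.676]
wrist_force: [0.5, 0.2, 0.8]
width: 0.0002
finger_force: 0.0
```

servo_tool:
  commands: [-0.02, 0, -0.05, 0, 0, 0, 0, -0.03, 0, -0.06, 0, -10, 0, 0, -0.04, 0, -0.09, 0, -20, 0, 0, -0.04, 0, -0.09, 0, -30, 0, 0, -0.04, 0, -0.09, 0, -40, 0, 0, -0.04, 0, -0.09, 0, -50, 0, 0]

```text
time: 9.62
tool_pos: [0.4954, 0.2893, 0.262]
ee_rot: [2.786, 0.202, 1.346]
wrist_force: [0.6, -0.9, -0.5]
width: 0.0004
finger_force: 0.0
```

```bash
python3 flap.py -1; python3 - <<'E'
from h import *
from bench import snapshot,spotter
a=snapshot("scene");b=snapshot("side")
for n,p in (("scene2",a),("side2",b)):
    np.savez(n+".npz",**{k:p[k] for k in("img","camera_matrix","extrinsics")})
I=np.zeros((400,800,3),np.uint8)
I[:,:400]=cv2.resize(a["img"][225:355,265:395],(400,400),interpolation=2)
I[:,400:]=cv2.resize(b["img"][100:230,210:340],(400,400),interpolation=2)
cv2.imwrite("pics/f.png",I)
E
```

```text
[-0.005, -0.0, 0.068, 0.1, -19.7, -0.1, 0] x 0 need 1.8 tcp [0.515 0.267 0.2  ]
[-0.013, -0.0, 0.151, 0.1, -19.7, -0.1, 0] x 0 need 1.3 tcp [0.537 0.237 0.126]
[-0.039, -0.0, 0.158, 0.1, -19.7, -0.1, 0] x 0 need 0.4 tcp [0.534 0.211 0.124]
[-0.045, -0.0, 0.141, 0.1, -19.7, -0.1, 0] x 0 need 0.3 tcp [0.527 0.21  0.141]
[-0.056, -0.0, 0.121, 0.1, -19.7, -0.1, 0] x 0 need 0.4 tcp [0.519 0.204 0.162]
[-0.07, -0.0, 0.11, 0.1, -19.7, -0.1, 0] x 0 need 0.3 tcp [0.513 0.194 0.175]
[-0.088, -0.0, 0.102, 0.1, -19.7, -0.1, 0] x 0 need 0.3 tcp [0.506 0.178 0.186]
[-0.107, -0.0, 0.102, 0.1, -19.7, -0.1, 0] x 0 need 0.3 tcp [0.502 0.16  0.19 ]
[-0.124, -0.0, 0.106, 0.1, -19.7, -0.1, 0] x 0 need 0.3 tcp [0.5   0.143 0.19 ]
[-0.139, -0.0, 0.116, 0.1, -19.7, -0.1, 0] x 0 need 0.3 tcp [0.5   0.127 0.183]
[-0.155, -0.0, 0.129, 0.1, -19.7, -0.1, 0] x 0 need 0.3 tcp [0.5   0.108 0.175]
[-0.134, -0.0, 0.088, 0.1, -19.7, -0.1, 0] x 0 need 0.7 tcp [0.492 0.138 0.208]
[-0.085, 0.0, 0.038, 0.1, -19.7, -0.1, 0] x 0 need 1.1 tcp [0.488 0.198 0.244]
t 9.625 meas [0.4954 0.2893 0.262 ] [2.786 0.202 1.346] f [ 0.6 -0.9 -0.5] q [ 0.66  0.08  1.35 -0.4   1.63  0.81] w 0.0
```

View pics/f.png

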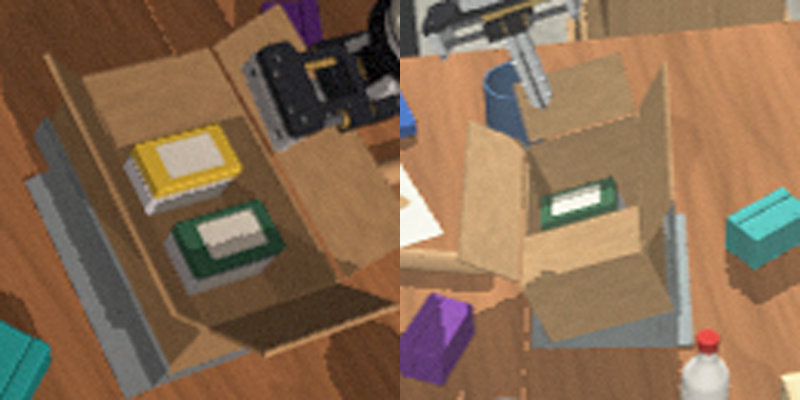

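servo_tool:
  commands: [-0.003, 0, 0.03, 0, -10, 0, 0, -0.005, 0, 0.068, 0, -19.7, 0, 0, -0.005, 0, 0.068, 0, -19.7, 0, 0, -0.009, 0, 0.11, 0, -19.7, 0, 0, -0.013, 0, 0.151, 0, -19.7, 0, 0, -0.013, 0, 0.151, 0, -19.7, 0, 0]

```text
time: 10.48
tool_pos: [0.5365, 0.2356, 0.1252]
ee_rot: [2.742, 0.517, 1.212]
wrist_force: [-0.6, -0.3, 0.0]
width: 0.0008
finger_force: 0.0
```

```bash
python3 flap.py -1
```

```text
[-0.018, 0.001, -0.083, -0.1, -0.3, -0.1, 0] x 0 need 1.4 tcp [0.515 0.267 0.2  ]
[0.002, 0.001, -0.001, -0.1, -0.3, -0.1, 0] x 0 need 1.3 tcp [0.537 0.237 0.126]
[-0.021, 0.001, 0.014, -0.1, -0.3, -0.1, 0] x 0 need 0.4 tcp [0.534 0.211 0.124]
[-0.032, 0.001, -0.0, -0.1, -0.3, -0.1, 0] x 0 need 0.3 tcp [0.527 0.21  0.141]
[-0.049, 0.001, -0.015, -0.1, -0.3, -0.1, 0] x 0 need 0.4 tcp [0.519 0.204 0.162]
[-0.066, 0.001, -0.022, -0.1, -0.3, -0.1, 0] x 0 need 0.3 tcp [0.513 0.194 0.175]
[-0.086, 0.001, -0.022, -0.1, -0.3, -0.1, 0] x 0 need 0.3 tcp [0.506 0.178 0.186]
[-0.104, 0.001, -0.016, -0.1, -0.3, -0.1, 0] x 0 need 0.3 tcp [0.502 0.16  0.19 ]
[-0.118, 0.001, -0.007, -0.1, -0.3, -0.1, 0] x 0 need 0.3 tcp [0.5   0.143 0.19 ]
[-0.129, 0.001, 0.007, -0.1, -0.3, -0.1, 0] x 0 need 0.3 tcp [0.5   0.127 0.183]
[-0.14, 0.001, 0.025, -0.1, -0.3, -0.1, 0] x 0 need 0.3 tcp [0.5   0.108 0.175]
[-0.134, 0.001, -0.021, -0.1, -0.3, -0.1, 0] x 0 need 0.7 tcp [0.492 0.138 0.208]
[-0.104, 0.001, -0.084, -0.1, -0.3, -0.1, 0] x 0 need 1.1 tcp [0.488 0.198 0.244]
t 10.475 meas [0.5365 0.2356 0.1252] [2.742 0.517 1.212] f [-0.6 -0.3  0. ] q [ 0.65  0.35  1.38 -0.61  1.62  0.94] w 0.001
```

servo_tool:
  commands: [-0.01, 0.001, 0.006, 0, 0, 0, 0, -0.021, 0.001, 0.014, 0, 0, 0, 0, -0.032, 0.001, 0, 0, 0, 0, 0, -0.049, 0.001, -0.015, 0, 0, 0, 0, -0.066, 0.001, -0.022, 0, 0, 0, 0, -0.086, 0.001, -0.022, 0, 0, 0, 0, -0.104, 0.001, -0.016, 0, 0, 0, 0, -0.118, 0.001, -0.007, 0, 0, 0, 0, -0.129, 0.001, 0.007, 0, 0, 0, 0, -0.14, 0.001, 0.025, 0, 0, 0, 0]

```text
time: 11.72
tool_pos: [0.5014, 0.1099, 0.1738]
ee_rot: [2.74, 0.516, 1.215]
wrist_force: [-12.0, 46.1, 39.2]
width: 0.0005
finger_force: 33.4
```

servo_tool:
  commands: [0, 0, 0, 0, 0, 0, 0, 0.006, 0, -0.046, 0, 0, 0, 0, 0.036, 0, -0.11, 0, 0, 0, 0, 0.036, 0, -0.11, 0, 0, 0, 0]

```text
time: 12.22
tool_pos: [0.4899, 0.203, 0.2456]
ee_rot: [2.738, 0.516, 1.215]
wrist_force: [-0.4, -0.1, 0.7]
width: 0.0008
finger_force: 0.0
```

```bash
python3 - <<'E'
from h import *
G=Rgrip()
rows([(w(C,[-.0225,-.0423,z]),G,.074,0) for z in (.25,.027)])
E
```

```text
[-0.015, -0.024, -0.042, -26.9, 27.2, -86.9, 0.074] x 0 need 8.9 tcp [0.454 0.217 0.279]
[0.111, -0.024, 0.142, -26.9, 27.2, -86.9, 0.074] x 0 need 3.6 tcp [0.531 0.217 0.069]
t 12.225 meas [0.4899 0.203  0.2456] [2.738 0.516 1.215] f [-0.4 -0.1  0.7] q [ 0.66  0.15  1.37 -0.63  1.78  0.82] w 0.001
```

servo_tool:
  commands: [-0.015, -0.024, -0.042, -26.9, 27.2, -86.9, 0.074, -0.015, -0.024, -0.042, -26.9, 27.2, -86.9, 0.074, -0.015, -0.024, -0.042, -26.9, 27.2, -86.9, 0.074, -0.015, -0.024, -0.042, -26.9, 27.2, -86.9, 0.074, -0.015, -0.024, -0.042, -26.9, 27.2, -86.9, 0.074, -0.015, -0.024, -0.042, -26.9, 27.2, -86.9, 0.074, -0.015, -0.024, -0.042, -26.9, 27.2, -86.9, 0.074, -0.015, -0.024, -0.042, -26.9, 27.2, -86.9, 0.074, -0.015, -0.024, -0.042, -26.9, 27.2, -86.9, 0.074, -0.015, -0.024, -0.042, -26.9, 27.2, -86.9, 0.074]

```text
time: 13.48
tool_pos: [0.4539, 0.2136, 0.2755]
ee_rot: [3.094, 0.342, 2.983]
wrist_force: [-0.1, -0.1, 0.7]
width: 0.0738
finger_force: 0.0
```

```bash
python3 - <<'E'
from h import *
from bench import snapshot,spotter,robot
G=Rgrip()
rows([(w(C,[-.0225,-.0423,z]),G,.074,0) for z in (.25,.027)])
o=robot.get_obs();c=snapshot("wrist")
T=np.eye(4);T[:3,:3]=R.from_euler('xyz',o["ee_rot"]).as_matrix();T[:3,3]=o["tool_pos"]
np.savez("wrist3.npz",img=c["img"],camera_matrix=c["camera_matrix"],E=T@c["hand_eye"])
b=snapshot("side")["img"]
for n in("yellow_tin","green_tin"): print(n,[(round(d["conf"],2),d["box"]) for d in spotter.trace(n,c)])
hsv=cv2.cvtColor(c["img"],cv2.COLOR_BGR2HSV);m=cv2.inRange(hsv,(20,120,90),(35,255,255));print("yellow bbox",cv2.boundingRect(m))
P=[[x,y,.06] for x in(-.07,.025) for y in(-.068,-.016)]
print("predicted lid",proj(c["camera_matrix"],T@c["hand_eye"],w(C,P)).round(1).tolist())
I=np.zeros((420,800,3),np.uint8);I[:,:560]=c["img"];I[:240,560:]=cv2.resize(b[100:230,210:340],(240,240))
cv2.imwrite("pics/g.png",I)
E
```

```text
[-0.001, 0.004, -0.003, -0.4, -0.2, -0.4, 0.074] x 0 need 0.1 tcp [0.454 0.217 0.279]
[-0.002, 0.005, 0.22, -0.4, -0.2, -0.4, 0.074] x 0 need 3.6 tcp [0.531 0.217 0.069]
t 13.475 meas [0.4539 0.2136 0.2755] [3.094 0.342 2.983] f [-0.1 -0.1  0.7] q [ 0.43 -0.25  1.61 -0.15  1.47 -1.  ] w 0.074
yellow_tin [(0.71, [255.4, 147.2, 51.1, 88.7]), (0.66, [130.0, 4.0, 117.7, 56.0]), (0.57, [517.9, 52.4, 41.2, 82.8])]
green_tin [(0.66, [322.7, 147.5, 63.3, 88.6])]
yellow bbox (87, 149, 380, 235)
predicted lid [[255.8, 148.3], [305.9, 147.9], [257.7, 235.4], [304.8, 235.1]]
```

View pics/g.png

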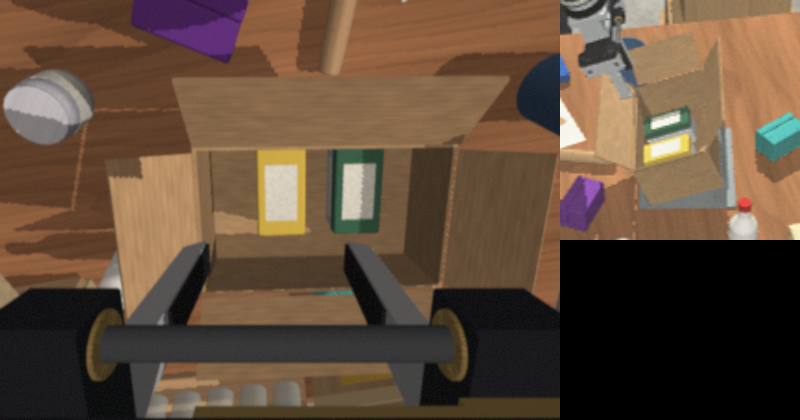

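servo_tool:
  commands: [-0.001, 0.004, 0.05, -0.4, -0.2, -0.4, 0.074, -0.002, 0.005, 0.1, -0.4, -0.2, -0.4, 0.074, -0.002, 0.005, 0.14, -0.4, -0.2, -0.4, 0.074, -0.002, 0.005, 0.17, -0.4, -0.2, -0.4, 0.074, -0.002, 0.005, 0.2, -0.4, -0.2, -0.4, 0.074, -0.002, 0.005, 0.22, -0.4, -0.2, -0.4, 0.074, -0.002, 0.005, 0.22, -0.4, -0.2, -0.4, 0.074]

```text
time: 14.55
tool_pos: [0.5294, 0.2199, 0.0685]
ee_rot: [3.091, 0.343, 2.997]
wrist_force: [0.1, 1.0, 0.3]
width: 0.0742
finger_force: 0.0
```

```bash
python3 - <<'E'
from h import *
rows([(w(C,[-.0225,-.0423,z]),Rgrip(),.04,0) for z in (.027,.227)])
E
```

```text
[-0.002, -0.002, -0.0, 0.1, -0.2, 0.3, 0.04] x 0 need 0.0 tcp [0.531 0.217 0.069]
[-0.001, -0.002, -0.2, 0.1, -0.2, 0.3, 0.04] x 0 need 3.2 tcp [0.462 0.217 0.257]
t 14.55 meas [0.5294 0.2199 0.0685] [3.091 0.343 2.997] f [0.1 1.  0.3] q [ 0.37  0.    1.8  -0.14  1.02 -1.01] w 0.074
```

servo_tool:
  commands: [-0.001, -0.002, 0, 0, 0, 0, 0.04, -0.001, -0.002, 0, 0, 0, 0, 0.04, -0.001, -0.002, 0, 0, 0, 0, 0.04, -0.001, -0.002, 0, 0, 0, 0, 0.04]

```text
time: 15.05
tool_pos: [0.532, 0.2177, 0.0728]
ee_rot: [3.088, 0.349, 2.996]
wrist_force: [-3.4, -1.6, 5.3]
width: 0.0529
finger_force: 29.8
```

servo_tool:
  commands: [0, 0, -0.02, 0, 0, 0, 0.04, 0, 0, -0.05, 0, 0, 0, 0.04, 0, 0, -0.09, 0, 0, 0, 0.04, 0, 0, -0.13, 0, 0, 0, 0.04, 0, 0, -0.17, 0, 0, 0, 0.04, 0, 0, -0.2, 0, 0, 0, 0.04, 0, 0, -0.2, 0, 0, 0, 0.04]

```text
time: 15.92
tool_pos: [0.4633, 0.2181, 0.2616]
ee_rot: [3.085, 0.351, 2.996]
wrist_force: [-0.2, -0.0, -3.4]
width: 0.0524
finger_force: 29.8
```

```bash
python3 - <<'E'
from h import *
x=.07-CAB[3]+.07; 
rows([(wc([x-.03,0.06,.32]),Rcab(),.04,0)])
E
```

```text
[-0.176, -0.386, -0.032, 1.5, 20.3, -9.0, 0.04] x 0 need 6.8 tcp [ 0.567 -0.188  0.331]
t 15.925 meas [0.4633 0.2181 0.2616] [3.085 0.351 2.996] f [-0.2 -0.  -3.4] q [ 0.42 -0.24  1.63 -0.14  1.42 -1.02] w 0.052
```

servo_tool:
  commands: [0, -0.02, -0.06, 0, 3, 0, 0.04, -0.04, -0.08, -0.05, 0.3, 6, -2, 0.04, -0.08, -0.14, -0.045, 0.6, 10, -4, 0.04, -0.11, -0.2, -0.04, 0.9, 14, -6, 0.04, -0.14, -0.26, -0.04, 1.2, 17, -7, 0.04, -0.16, -0.32, -0.035, 1.4, 19, -8, 0.04, -0.176, -0.386, -0.032, 1.5, 20.3, -9, 0.04, -0.176, -0.386, -0.032, 1.5, 20.3, -9, 0.04, -0.176, -0.386, -0.032, 1.5, 20.3, -9, 0.04]

```text
time: 17.05
tool_pos: [0.5668, -0.1923, 0.325]
ee_rot: [3.141, -0.009, -3.124]
wrist_force: [0.0, 0.2, -3.3]
width: 0.0518
finger_force: 29.9
```

```bash
python3 - <<'E'
from h import *
from bench import snapshot,robot
r,t=cart(C); print("grasp tcp in carton",r.inv().apply(np.array([.532,.2177,.0728])-t).round(4))
rows([])
o=robot.get_obs();c=snapshot("wrist")
T=np.eye(4);T[:3,:3]=R.from_euler('xyz',o["ee_rot"]).as_matrix();T[:3,3]=o["tool_pos"]
np.savez("wrist4.npz",img=c["img"],camera_matrix=c["camera_matrix"],E=T@c["hand_eye"])
I=np.zeros((420,800,3),np.uint8);I=c["img"];I=cv2.resize(I,(784,588),interpolation=2)
# predicted overlay
f=.07-CAB[3]
L=dict(pf=[[f-.015,y,.184] for y in(-.136,.136)],pb=[[f,y,.184] for y in(-.136,.136)],h=[[f-.05,y,.14] for y in(-.05,.05)],cab=[[.07,y,.188] for y in(-.14,.14)])
for k,P in L.items():
    q=proj(c["camera_matrix"],T@c["hand_eye"],wc(np.array(P)));print(k,(q*1.4).round(0).tolist())
cv2.imwrite("pics/h.png",I)
E
```

```text
grasp tcp in carton [-0.02   -0.0415  0.0411]
t 17.05 meas [ 0.5668 -0.1923  0.325 ] [ 3.141 -0.009 -3.124] f [ 0.   0.2 -3.3] q [-0.42  0.21  1.02 -0.    1.92 -2.01] w 0.052
pf [[78.0, 203.0], [514.0, 200.0]]
pb [[81.0, 227.0], [512.0, 224.0]]
h [[232.0, 147.0], [376.0, 146.0]]
cab [[108.0, 458.0], [507.0, 456.0]]
```

View pics/h.png

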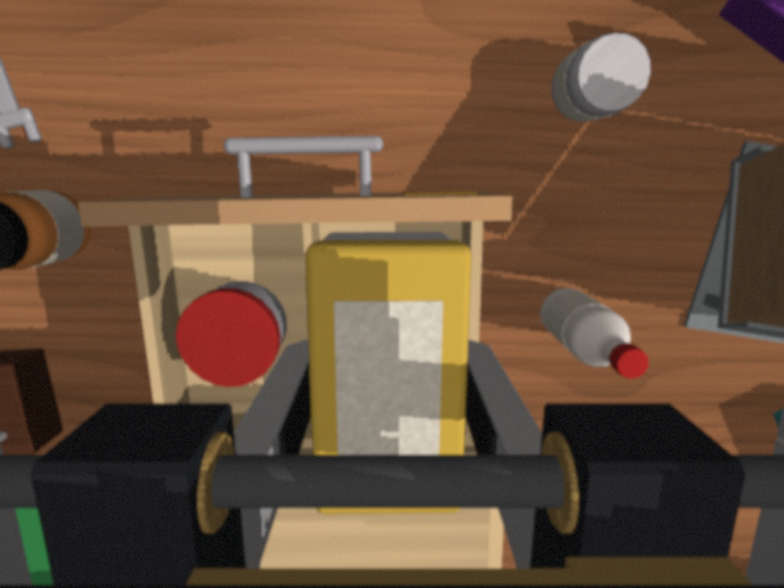

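```bash
python3 - <<'E'
from h import *
c=np.load("wrist4.npz");K=c["camera_matrix"];E=c["E"]
def ray(u,v,z):
    d=E[:3,:3]@np.linalg.solve(K,[u/1.4,v/1.4,1]); p=E[:3,3]+d*(z-E[2,3])/d[2]
    return R.from_euler('z',-CAB[2]).apply(p-[CAB[0],CAB[1],0])
for n,u,v,z in(("part L",304,228,.144),("part R",312,228,.144),("leftwall in",470,226,.149),("leftwall out",482,226,.149),("rightwall in",142,228,.149),("pot",228,338,.152),("panel rear",400,222,.184)): print(n,ray(u,v,z).round(4))
T=R.from_euler('xyz',[3.141,-.009,-3.124]);t=[.5668,-.1923,.325]
P=[[x+.0025,y,-.019] for x in(.0475,-.0475) for y in(-.026,.026)]
print((proj(K,E,T.apply(P)+t)*1.4).round(0).tolist())
E
```

```text
part L [-0.0856 -0.0023  0.144 ]
part R [-0.0856  0.0034  0.144 ]
leftwall in [-0.0868  0.1153  0.149 ]
leftwall out [-0.0868  0.1237  0.149 ]
rightwall in [-0.0869 -0.1154  0.149 ]
pot [-0.006  -0.0608  0.152 ]
panel rear [-0.0932  0.0652  0.184 ]
[[299.0, 244.0], [470.0, 244.0], [312.0, 511.0], [458.0, 511.0]]
```

```bash
python3 - <<'E'
from h import *
rows([(wc([-.020,.058,z]),Rcab(),.04,0) for z in (.31,.2,.137,.131,.128)])
E
```

```text
[-0.032, 0.0, 0.005, 0.0, -0.5, -0.2, 0.04] x 0 need 0.5 tcp [ 0.598 -0.19   0.321]
[-0.033, 0.0, 0.115, 0.0, -0.5, -0.2, 0.04] x 0 need 1.8 tcp [ 0.598 -0.19   0.211]
[-0.033, -0.0, 0.178, 0.0, -0.5, -0.2, 0.04] x 0 need 1.0 tcp [ 0.598 -0.19   0.148]
[-0.033, -0.0, 0.184, 0.0, -0.5, -0.2, 0.04] x 0 need 0.1 tcp [ 0.598 -0.19   0.142]
[-0.033, -0.0, 0.187, 0.0, -0.5, -0.2, 0.04] x 0 need 0.0 tcp [ 0.598 -0.19   0.139]
t 17.1 meas [ 0.5667 -0.1904  0.326 ] [ 3.141 -0.008 -3.122] f [ 0.1  0.5 -2.7] q [-0.42  0.21  1.02 -0.    1.92 -2.01] w 0.052
```

servo_tool:
  commands: [-0.033, 0, 0.02, 0, -0.5, 0, 0.04, -0.033, 0, 0.06, 0, -0.5, 0, 0.04, -0.033, 0, 0.1, 0, -0.5, 0, 0.04, -0.033, 0, 0.14, 0, -0.5, 0, 0.04, -0.033, 0, 0.165, 0, -0.5, 0, 0.04, -0.033, 0, 0.178, 0, -0.5, 0, 0.04, -0.033, 0, 0.178, 0, -0.5, 0, 0.04, -0.033, 0, 0.178, 0, -0.5, 0, 0.04]

```text
time: 18.1
tool_pos: [0.5999, -0.1889, 0.1534]
ee_rot: [-3.138, 0.008, -3.119]
wrist_force: [0.5, 0.0, -2.6]
width: 0.0524
finger_force: 29.9
```

servo_tool:
  commands: [0, 0, 0.003, 0, 0, 0, 0.04, 0, 0, 0.005, 0, 0, 0, 0.04, 0, 0, 0.005, 0, 0, 0, 0.04]

```text
time: 18.48
tool_pos: [0.599, -0.189, 0.1467]
ee_rot: [-3.139, 0.005, -3.12]
wrist_force: [-0.5, 0.0, -2.6]
width: 0.052
finger_force: 29.9
```

servo_tool:
  commands: [0, 0, 0.002, 0, 0, 0, 0.04, 0, 0, 0.003, 0, 0, 0, 0.04, 0, 0, 0.003, 0, 0, 0, 0.04]

```text
time: 18.85
tool_pos: [0.599, -0.189, 0.1435]
ee_rot: [-3.139, 0.005, -3.119]
wrist_force: [-0.9, -0.2, -3.0]
width: 0.0518
finger_force: 29.9
```

servo_tool:
  commands: [0, 0, 0.001, 0, 0, 0, 0.04, 0, 0, 0.002, 0, 0, 0, 0.04, 0, 0, 0.002, 0, 0, 0, 0.04]

```text
time: 19.23
tool_pos: [0.599, -0.1889, 0.1416]
ee_rot: [-3.139, 0.005, -3.119]
wrist_force: [-0.3, -0.7, -2.4]
width: 0.0522
finger_force: 29.9
```

servo_tool:
  commands: [0, 0, 0.001, 0, 0, 0, 0.04, 0, 0, 0.002, 0, 0, 0, 0.04, 0, 0, 0.002, 0, 0, 0, 0.04]

```text
time: 19.6
tool_pos: [0.599, -0.1889, 0.1396]
ee_rot: [-3.139, 0.005, -3.119]
wrist_force: [-1.2, -0.3, -3.0]
width: 0.0518
finger_force: 29.9
```

servo_tool:
  commands: [0, 0, 0.001, 0, 0, 0, 0.04, 0, 0, 0.002, 0, 0, 0, 0.04, 0, 0, 0.002, 0, 0, 0, 0.04]

```text
time: 19.98
tool_pos: [0.5995, -0.1889, 0.1388]
ee_rot: [-3.139, 0.007, -3.119]
wrist_force: [-0.3, 0.9, 0.9]
width: 0.0521
finger_force: 29.9
```

servo_tool:
  commands: [0, 0, 0.001, 0, 0, 0, 0.04, 0, 0, 0.0015, 0, 0, 0, 0.04, 0, 0, 0.0015, 0, 0, 0, 0.04]

```text
time: 20.35
tool_pos: [0.5999, -0.1894, 0.138]
ee_rot: [-3.138, 0.008, -3.119]
wrist_force: [0.9, -0.4, 6.0]
width: 0.0518
finger_force: 30.0
```

servo_tool:
  commands: [0, 0, 0, 0, 0, 0, 0.068, 0, 0, 0, 0, 0, 0, 0.068, 0, 0, 0, 0, 0, 0, 0.068, 0, 0, -0.03, 0, 0, 0, 0.068, 0, 0, -0.08, 0, 0, 0, 0.068, 0, 0, -0.14, 0, 0, 0, 0.068, 0, 0, -0.18, 0, 0, 0, 0.068, 0, 0, -0.18, 0, 0, 0, 0]

```text
time: 21.35
tool_pos: [0.5993, -0.1891, 0.3212]
ee_rot: [-3.136, 0.014, -3.119]
wrist_force: [0.3, -0.6, -0.0]
width: 0.0612
finger_force: 0.0
```

```bash
python3 - <<'E'
from h import *
f=.07-CAB[3]
rows([(wc([x,y,z]),Rcab(),0,0) for x,y,z in ((f-.06,0,.29),(f-.033,0,.162),(f-.025,0,.162),(.07-.015-.008,0,.162))])
E
```

```text
[0.132, -0.059, 0.019, -0.3, 0.8, -0.1, 0] x 0 need 2.3 tcp [ 0.468 -0.251  0.301]
[0.107, -0.058, 0.147, -0.3, 0.8, -0.1, 0] x 0 need 2.1 tcp [ 0.495 -0.25   0.173]
[0.099, -0.058, 0.147, -0.3, 0.8, -0.1, 0] x 0 need 0.1 tcp [ 0.503 -0.25   0.173]
[-0.064, -0.058, 0.149, -0.3, 0.8, -0.1, 0] x 0 need 2.6 tcp [ 0.667 -0.246  0.173]
t 21.35 meas [ 0.5993 -0.1891  0.3212] [-3.136  0.014 -3.119] f [ 0.3 -0.6 -0. ] q [-0.4   0.26  0.96 -0.    1.9  -1.99] w 0.061
```

servo_tool:
  commands: [0.06, -0.03, 0.01, 0, 0.8, 0, 0, 0.12, -0.058, 0.015, 0, 0.8, 0, 0, 0.132, -0.058, 0.019, 0, 0.8, 0, 0, 0.132, -0.058, 0.019, 0, 0.8, 0, 0]

```text
time: 21.85
tool_pos: [0.4659, -0.2496, 0.2946]
ee_rot: [-3.141, -0.011, -3.122]
wrist_force: [0.3, -0.6, -1.1]
width: 0.0213
finger_force: 0.0
```

```bash
python3 - <<'E'
from h import *
from bench import snapshot
f=.07-CAB[3]
rows([(wc([x,y,z]),Rcab(),0,0) for x,y,z in ((f-.06,0,.29),(f-.036,0,.162),(f-.025,0,.162),(.07-.015-.008,0,.162))])
a=snapshot("scene")["img"];b=snapshot("side")["img"]
I=np.zeros((400,800,3),np.uint8)
I[:,:400]=cv2.resize(a[115:215,165:265],(400,400),interpolation=2);I[:,400:]=cv2.resize(b[210:330,260:380],(400,400),interpolation=2)
cv2.imwrite("pics/i.png",I)
E
```

```text
[-0.002, -0.001, -0.006, -0.0, -0.7, -0.2, 0] x 0 need 0.1 tcp [ 0.468 -0.251  0.301]
[-0.028, -0.001, 0.121, -0.0, -0.7, -0.2, 0] x 0 need 2.1 tcp [ 0.492 -0.25   0.173]
[-0.039, -0.001, 0.121, -0.0, -0.7, -0.2, 0] x 0 need 0.2 tcp [ 0.503 -0.25   0.173]
[-0.202, -0.0, 0.119, -0.0, -0.7, -0.2, 0] x 0 need 2.6 tcp [ 0.667 -0.246  0.173]
t 21.85 meas [ 0.4659 -0.2496  0.2946] [-3.141 -0.011 -3.122] f [ 0.3 -0.6 -1.1] q [-0.59  0.04  1.26 -0.01  1.84 -2.19] w 0.021
```

View pics/i.png

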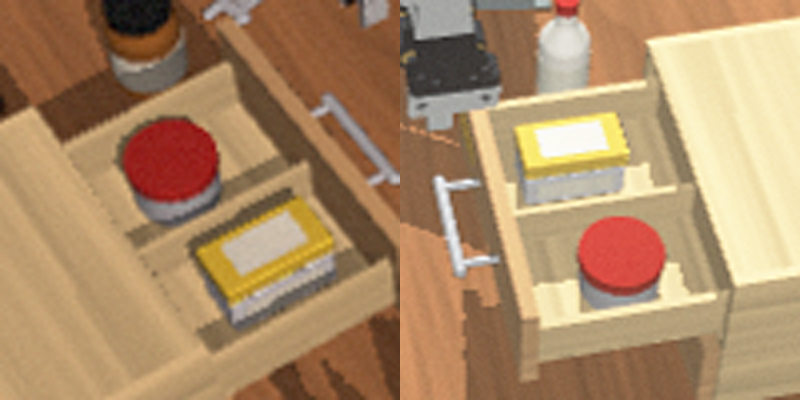

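servo_tool:
  commands: [-0.01, 0, 0.05, 0, -0.7, 0, 0, -0.028, 0, 0.1, 0, -0.7, 0, 0, -0.028, 0, 0.121, 0, -0.7, 0, 0, -0.028, 0, 0.121, 0, -0.7, 0, 0, -0.036, 0, 0.121, 0, -0.7, 0, 0, -0.044, 0, 0.121, 0, -0.7, 0, 0, -0.054, 0, 0.121, 0, -0.7, 0, 0, -0.064, 0, 0.121, 0, -0.7, 0, 0]

```text
time: 22.95
tool_pos: [0.5317, -0.2486, 0.1763]
ee_rot: [-3.138, 0.005, -3.119]
wrist_force: [-2.3, 1.0, 1.5]
width: 0.0005
finger_force: 1.0
```

```bash
python3 - <<'E'
from h import *
rows([(wc([.07-.015-.008,0,.162]),Rcab(),0,0)])
E
```

```text
[-0.135, -0.0, 0.004, -0.2, 0.3, -0.1, 0] x 0 need 2.2 tcp [ 0.667 -0.246  0.173]
t 22.95 meas [ 0.5317 -0.2486  0.1763] [-3.138  0.005 -3.119] f [-2.3  1.   1.5] q [-0.53  0.18  1.35 -0.    1.61 -2.13] w 0.001
```

Pushing with about 2 N, as expected.

servo_tool:
  commands: [-0.012, 0, 0.002, 0, 0, 0, 0, -0.024, 0, 0.002, 0, 0, 0, 0, -0.036, 0, 0.002, 0, 0, 0, 0, -0.048, 0, 0.002, 0, 0, 0, 0, -0.06, 0, 0.002, 0, 0, 0, 0, -0.072, 0, 0.003, 0, 0, 0, 0, -0.084, 0, 0.003, 0, 0, 0, 0, -0.096, 0, 0.003, 0, 0, 0, 0, -0.108, 0, 0.003, 0, 0, 0, 0, -0.116, 0, 0.003, 0, 0, 0, 0]

```text
time: 24.2
tool_pos: [0.6473, -0.2455, 0.1722]
ee_rot: [-3.14, 0.003, -3.119]
wrist_force: [-1.5, 0.8, 0.1]
width: 0.0005
finger_force: 1.0
```

servo_tool:
  commands: [-0.006, 0, 0, 0, 0, 0, 0, -0.012, 0, 0, 0, 0, 0, 0, -0.018, 0, 0, 0, 0, 0, 0, -0.022, 0, 0, 0, 0, 0, 0, -0.022, 0, 0, 0, 0, 0, 0]

```text
time: 24.82
tool_pos: [0.6645, -0.245, 0.1722]
ee_rot: [-3.141, -0.007, -3.12]
wrist_force: [-12.9, 2.2, 3.0]
width: 0.0006
finger_force: 6.4
```

servo_tool:
  commands: [-0.004, 0, 0, 0, 0, 0, 0, -0.004, 0, 0, 0, 0, 0, 0]

```text
time: 25.08
tool_pos: [0.6646, -0.245, 0.1723]
ee_rot: [3.141, -0.016, -3.122]
wrist_force: [-23.5, 2.5, 6.5]
width: 0.0005
finger_force: 11.5
```

Hard stop (stiff, 23 N with no motion). Back off and verify.

servo_tool:
  commands: [0.02, 0, 0, 0, 0, 0, 0, 0.03, 0, -0.03, 0, 0, 0, 0, 0.05, 0, -0.09, 0, 0, 0, 0, 0.11, 0, -0.15, 0, 0, 0, 0, 0.16, 0, -0.15, 0, 0, 0, 0, 0.2, 0, -0.15, 0, 0, 0, 0, 0.25, 0, -0.15, 0, 0, 0, 0, 0.25, 0, -0.15, 0, 0, 0, 0]

```text
time: 26.08
tool_pos: [0.4205, -0.251, 0.3233]
ee_rot: [-3.136, 0.007, -3.122]
wrist_force: [0.1, -0.2, 0.3]
width: 0.0007
finger_force: 0.0
```

```bash
python3 - <<'E'
from h import *
from bench import snapshot,robot
o=robot.get_obs();print(o["tool_pos"],o["wrist_force"])
a=snapshot("scene")["img"];b=snapshot("side")["img"]
I=np.zeros((560,800,3),np.uint8)
I[:,:400]=cv2.resize(a[95:375,190:390],(400,560),interpolation=2);I[:,400:]=cv2.resize(b[90:370,220:420],(400,560),interpolation=2)
cv2.imwrite("pics/j.png",I)
E
```

```text
[ 0.42048946 -0.25095465  0.32333099] [ 0.14574602 -0.18776733  0.27394294]
```

View pics/j.png

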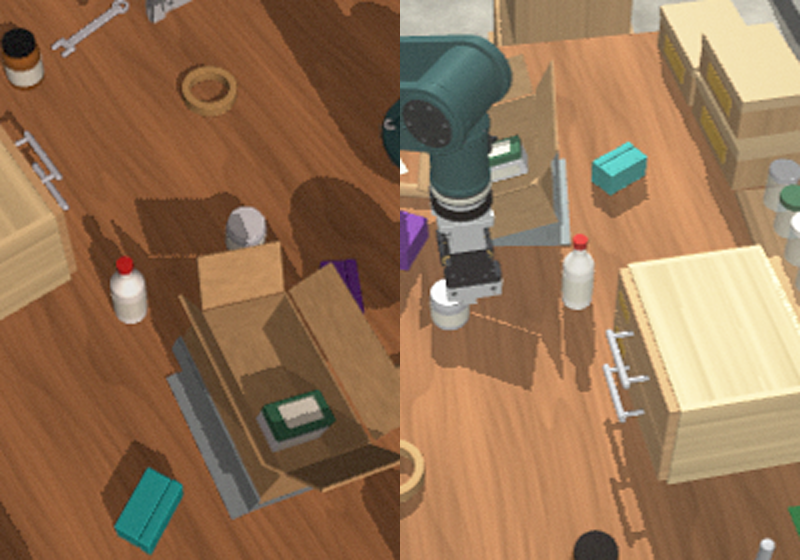

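```bash
python3 -c "
from bench import close_job
print(close_job())"
```

```text
the job is handed in; nothing more can be done
None
```

The job is handed in at about 26 s of the 72 s allowed: all four flaps are folded well outwards, the yellow tin lies flat in the left half of the drawer, and the drawer is pushed against its hard stop and stayed shut after I backed off. The green tin is still in the carton, the red pot was standing in its half just before the drawer closed, and nothing else on the bench looked disturbed, though the hammer and part of the purple tin were hidden in the last picture.

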